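Flip the status marker of the flask's bay

TASK

Two bench stands each have a bay and a hinged status marker lying flat on its near side. The culture flask has come in: on the stand whose bay holds the flat clear flask, flip the marker all the way over its pivot so that it lies flat on the other side with its ring face up. Push it gently with the fingertips without gripping it, leave the marker of the bottle's stand as it is, and do not shift or lift the flask, the bottle or the other things on the bench.

Things in the scene. Friction and masses are not known exactly. Their poses are not given: they have to be found in the camera images.
- stand_a: The flask's stand, fixed: aluminium base plate 130 (x) x 190 (y) x 8 mm; origin at the centre of its underside; x points from the side where the marker lies at the start to the other side. On the -y half two posts (16 x 6 mm, 118 mm high, 82 mm apart) carry the marker; on the +y half a bay with a rim to 14 mm above the bench (inside 106 x 72 mm, centre y +50 mm) where the culture flask lies.
- flag_a (a joint): Hinge of the flask stand's marker, rad. 0: flat, level, toward the stand's -x, raised bar up (start, stop); pi/2: upright; pi: flat toward +x, raised ring up (stop). No catch; light friction and damping (under 1.5 N at the free edge, pushed slowly). Let go below 1.0 rad it falls back to 0, between 1.2 and 1.9 rad it stays, past 2.2 rad it sinks by itself to pi in 1 to 3 s.
- flag_a_pivot (a point): Middle of that marker's pivot axis (level, along the stand's y), at stand (0, -45, 110) mm. The marker is a white steel plate, 70 mm wide along the axis, 5 mm thick, 100 g, its free edge 85 mm from the axis. Below it the space is open down to the base plate and bench, except within 25 mm of the axis, where rest arms and posts stand at its sides.
- flag_a_edge (a point): Middle of that marker's free edge, mid-thickness, 85 mm from the pivot axis; turns with the marker.
- stand_b: The bottle's stand, fixed: aluminium base plate 130 (x) x 190 (y) x 8 mm; origin at the centre of its underside; x points from the side where the marker lies at the start to the other side. On the -y half two posts (16 x 6 mm, 118 mm high, 82 mm apart) carry the marker; on the +y half a bay with a rim to 14 mm above the bench (inside 106 x 72 mm, centre y +50 mm) where the bottle stands.
- flag_b (a joint): Hinge of the bottle stand's marker, rad; same build and meaning as flag_a; starts at 0 and must stay there.
- flag_b_pivot (a point): Middle of the pivot axis of the bottle stand's marker, at stand_b (0, -45, 110) mm.
- flask: Clear culture flask lying flat in stand_a's bay, 95 x 50 x 29 mm with its blue screw cap, loose, 60 g; origin at the middle of its underside, cap towards its +x.
- bottle: Upright sample bottle with a blue cap, 48 mm diameter, 85 mm high, loose in stand_b's bay; origin at the centre of its underside.
- tipbox: Closed pipette-tip box, blue with a grey lid, 85 x 120 x 67 mm, loose on the bench to the right of the stands as the robot sees them; origin at the centre of its underside.
- jar: Round jar with a white lid, 60 mm diameter, 70 mm high, loose on the bench to the left of the stands as the robot sees them; origin at the centre of its underside.
There are look-alikes about, which are no part of the job. What is shaped like the stand_a but blue or red is not meant.

How it is judged:
At the end, for the whole second after the job is handed in: The flask stand's marker lies flat on the far side (within 0.1 rad of pi) and at rest, the bottle stand's marker is still flat on its starting side (below 0.1 rad), flask and bottle within 15 mm and tip box and jar within 30 mm of where they began (value of joint flag_a above 3.04 rad and velocity of joint flag_a below 0.05 rad/s and value of joint flag_b below 0.1 rad and distance of each of flask, bottle from where it was at the start of the episode below 0.015 m and distance of each of tipbox, jar from where it was at the start of the episode below 0.03 m); the robot touches nothing.
It fails at once if the bottle stand's marker is swung up (more than 0.2 rad) (value of joint flag_b above 0.2 rad).
It fails at once if the marker is gripped or pushed hard (fingers press on it with more than 20 N) (contact force between the fingers and flag_a above 20 N).
It fails at once if the flask or the bottle is shifted, lifted or tipped (moved more than 15 mm or tilted more than 0.3 rad) (distance of any of flask, bottle from where it was at the start of the episode above 0.015 m or angle between any of flask, bottle's own z axis and vertical above 0.3 rad).
It fails at once if the tip box or the jar is moved by more than 30 mm (distance of any of tipbox, jar from where it was at the start of the episode above 0.03 m).
It also fails if it takes over 51 s, if anything falls off the work surface, if the arm or the gripper's body presses on something with over 40 N, if the wrist force passes 120 N, or if a joint passes its speed limit or range.

ROBOT

A 7-joint arm with a two-finger parallel gripper is mounted at the origin on the work surface. World frame = base frame: x ahead of the robot, y to its left, z up, the work surface at z = 0. Lengths are in m, angles in rad, forces in N, time in s.
With the tool pointing down it reaches from about 0.35 to 0.9 m from the base axis. Payload 8.1 kg.
Tool frame: the origin (TCP) lies midway between the tips of the shut fingers; the grasp point (between the pads) lies 19 mm behind it (arm.pinch_z is the distance from the TCP to the grasp point, in m); z points along the fingers, y is the direction in which the jaws open and shut (so a half turn about z gives the same grasp; the last joint's range is limited). The gripper opens to 92 mm and grips with 3 to 60 N. Pads are 19 mm wide; open, the fingers measure 130 mm over their backs; the gripper's body (75 mm by 190 mm) begins 47 mm behind the grasp point.
Start: joints at [1.151, 0.434, 0.025, 1.573, -0.012, 1.134, -0.075], TCP at [0.195, -0.594, 0.227] pointing down, gripper open.
Joint ranges: [-2.62, 2.62], [-0.44, 2.09], [-1.27, 1.32], [0.08, 2.57], [-1.32, 4.46], [0.12, 2], [-2.74, 2.74]. Speed limits (rad/s): [2.22, 2.22, 3.01, 3.01, 3.14, 3.14, 3.14].

INTERFACE

Orientations are given as a rotation vector (axis times angle).
In Python, from cell import arm, eyes gives the robot as it stands.
- The arm moves only by the tool apply_moves, never from a script. Its argument "targets" is one flat list of numbers, 5 for each row, row after row: the closure, from 0 (fully open) to 1 (shut), then the shift along the tool's x, y, z each as a share of 40 cm, from -1 to 1, then the turn about the tool's z as a share of pi/2 rad, from -1 to 1. A call has 1 to 20 rows; each row shifts and turns the commanded pose from where the row before left it, along the tool's axes as they then stand; what a row does not reach is not made up. A row lasts 1/8 s, in which the tool goes at most 62.5 mm and 10.7 degrees, less where a joint would pass 70% of its speed; a pose out of reach is approached as far as the arm can. A call with a number of a shift or a turn outside -1 to 1 is refused whole. A call with a gripper value outside its range is refused whole. The fingers move at their own pace and stop on an object; "grip_force" is the grip in N (left out, the last holds). Time passes only in rows, so rows that do not move let the fingers close. It gives the time, the measured TCP pose, the force and the opening at its end, in the units of the state.
- arm.observe(): the state, without advancing time (a new reading comes with each control period).
- eyes.get_image(name): name is "side" or "top" or "wrist"; returns the picture (480x640x3 uint8, red, green, blue); there is no depth.
- eyes.camera_params(name): a dict with "camera_matrix" (3x3 intrinsics, pixels), "xyz" and "attitude" of the camera in the world; the wrist camera has in their place "hand_eye" (4x4, takes a point from camera to tool coordinates, whose origin is the TCP and whose axes are the flange's). Camera axes: x right, y down, z forward; pixel columns grow to the right and rows downward; lengths in m; the calibration is good to about 2 mm. A picture is of the moment at which its call begins: read the wrist's pose just before it. camera_params takes no time and is no camera call.
- arm.sign_off(): hands the job in, once; it reports no verdict.
The state is a dict: "clock": time; "joints": joint angles; "dq": joint speeds; "joint_efforts": joint torques, N m; "position": TCP position; "ee_rot": TCP orientation; "force": force on the tool from outside, world axes, zero at the start; "ft_torque": the same for the moment, N m; "width": opening from 0.0 (shut) to 1.0 (fully open).
Only numpy, scipy, OpenCV 4.12 (cv2) and the standard library are available. Lean on these libraries where they do the work, as an engineer would, in place of code of your own. Each camera call takes 0.05 s, during which the arm holds its last target.

## Working session

There is one attempt and no reset: what is moved stays moved. The work goes in short steps, Python scripts to look and compute and a tool call to move; the robot and the scene stay as the last step left them, time stands still between calls to the robot, and variables do not carry over. Pictures are saved under pics/ and viewed, and the job is handed in when it is done.

Besides the shell and the picture viewer there is one more tool, called after ">>>" as a command line: name --argument value ..., lists and objects as JSON in quotes. apply_moves: Moves the arm, as the interface text tells. Its arguments: {"type":"object","properties":{"targets":{"type":"array"},"grip_force":{"type":"number"}},"required":["targets"]}

```bash
ls; mkdir -p pics; python3 - <<'E'
from cell import arm, eyes
import cv2, json
print(arm.observe())
for n in ("side","top","wrist"):
    print(n, eyes.camera_params(n))
for n in ("side","top"):
    im=eyes.get_image(n); cv2.imwrite(f"pics/{n}0.png", im[:,:,::-1])
E
```

```text
pics
{'clock': 0.0, 'joints': array([ 1.1513716 ,  0.43522061,  0.02497647,  1.57412899, -0.01158764,
        1.13398405, -0.07512385]), 'dq': array([-2.74992463e-04, -5.86153010e-05,  1.06179984e-03, -1.53388185e-03,
       -8.58167265e-04,  6.33399666e-04, -6.77544448e-04]), 'joint_efforts': array([-1.11258338e-03, -6.67852020e+01,  9.84488502e-01, -3.14460933e+01,
       -6.05625822e-02,  4.29718033e-02,  1.52603475e-04]), 'position': array([ 0.19449425, -0.59341504,  0.22593416]), 'ee_rot': array([-3.10075500e+00, -4.95202214e-01,  6.37264845e-04]), 'force': array([-0.18074011,  0.41528714, -0.24178072]), 'ft_torque': array([ 0.05459172,  0.00478828, -0.02820458]), 'width': 1.0010420750539537}
side {'camera_matrix': array([[434.37514713,   0.        , 317.17918428],
       [  0.        , 434.37514713, 240.13666641],
       [  0.        ,   0.        ,   1.        ]]), 'xyz': array([0.13899761, 0.70261615, 0.90406101]), 'attitude': array([-0.54239054,  2.7514362 , -1.03807468])}
top {'camera_matrix': array([[581.88592703,   0.        , 313.67975863],
       [  0.        , 581.88592703, 237.42868748],
       [  0.        ,   0.        ,   1.        ]]), 'xyz': array([0.32708518, 0.05750071, 1.77098155]), 'attitude': array([-2.19140892,  2.19535414, -0.07833986])}
wrist {'camera_matrix': array([[383.99617262,   0.        , 327.31677773],
       [  0.        , 383.99617262, 240.47888635],
       [  0.        ,   0.        ,   1.        ]]), 'hand_eye': array([[ 6.37271324e-04, -9.55991625e-01, -2.93393264e-01,
         8.03913388e-02],
       [ 9.99999628e-01,  7.79804695e-04, -3.68841701e-04,
         1.57480198e-05],
       [ 5.81399022e-04, -2.93392920e-01,  9.55991766e-01,
        -1.58554467e-01],
       [ 0.00000000e+00,  0.00000000e+00,  0.00000000e+00,
         1.00000000e+00]])}
```

View pics/side0.png

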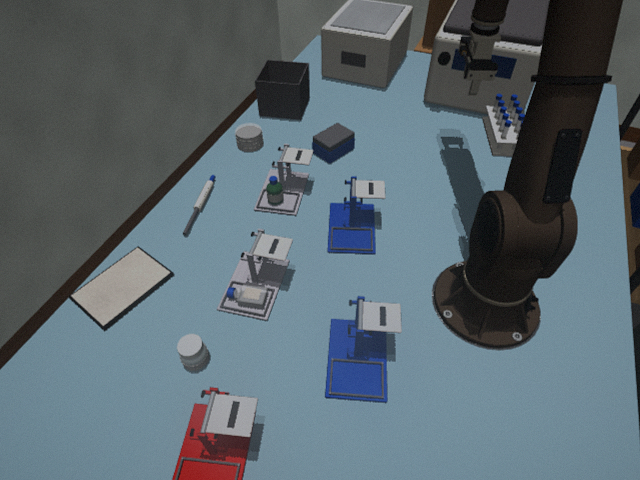

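View pics/top0.png

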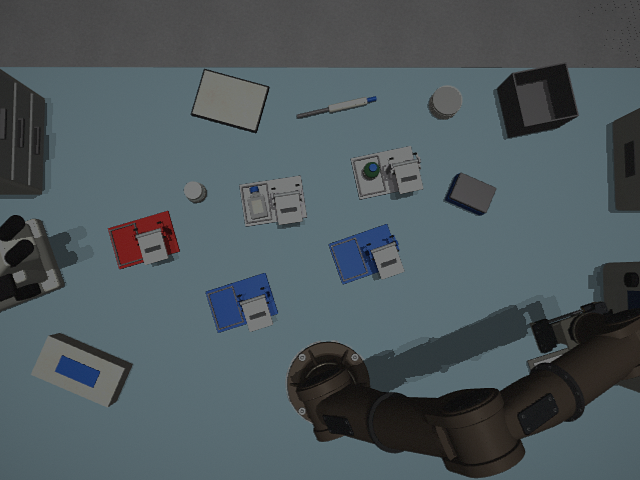

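Top view, candidates: aluminium stand with the flat flask (272,202), aluminium stand with the bottle (387,172), blue stands (242,303) and (365,255), red stand (144,240). The task calls for the aluminium stand with the clear flask, so I choose (272,202). In the side view it is at (255,275). I'll check it in a close crop.

```bash
cat > h.py <<'E'
import numpy as np, cv2
from scipy.spatial.transform import Rotation as R
from cell import arm, eyes
def cam(n):
    p=eyes.camera_params(n); return p["camera_matrix"],np.array(p["xyz"]),R.from_rotvec(p["attitude"]).as_matrix()
def ray(n,uv,z):
    K,c,Rm=cam(n); d=Rm@np.linalg.solve(K,[uv[0],uv[1],1]); return c+d*(z-c[2])/d[2]
def proj(n,P):
    K,c,Rm=cam(n); q=K@(Rm.T@(np.asarray(P)-c)); return q[:2]/q[2]
def tri(u1,u2,n1="top",n2="side"):
    A=[];b=[]
    for n,uv in((n1,u1),(n2,u2)):
        K,c,Rm=cam(n); d=Rm@np.linalg.solve(K,[uv[0],uv[1],1]); d/=np.linalg.norm(d)
        M=np.eye(3)-np.outer(d,d); A.append(M); b.append(M@c)
    return np.linalg.lstsq(np.vstack(A),np.hstack(b),rcond=None)[0]
E
python3 - <<'E'
import cv2,numpy as np
t=cv2.imread("pics/top0.png")[165:240,225:320]; s=cv2.imread("pics/side0.png")[220:325,210:305]
t=cv2.resize(t,None,fx=4,fy=4,interpolation=cv2.INTER_CUBIC); s=cv2.resize(s,None,fx=4,fy=4,interpolation=cv2.INTER_CUBIC)
o=np.zeros((420,770,3),np.uint8); o[:t.shape[0],:380]=t; o[:420,385:765]=s
o=np.clip(o*1.5,0,255).astype(np.uint8)
cv2.imwrite("pics/crop.png",o)
E
```

```text
(no output)
```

View pics/crop.png

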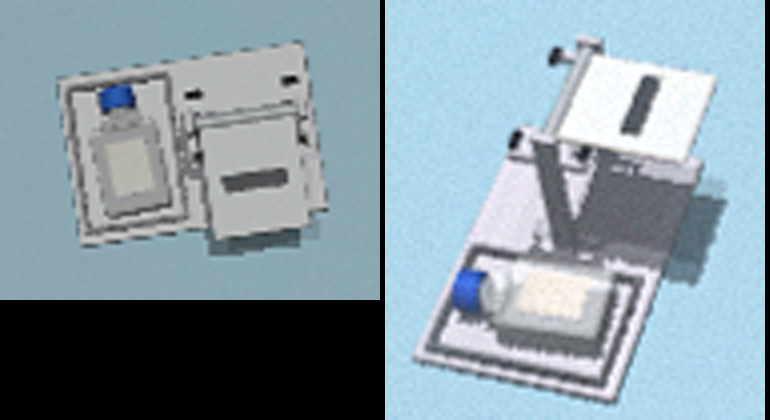

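The crop confirms it: a clear flask with a blue cap lies in this bay, and the marker is on the near side with its bar up. Next I'll measure the plate corners and marker corners.

```bash
python3 - <<'E'
from h import *
def T(c): return (c[0]/4+225-.4,c[1]/4+165-.4)
def S(c): return ((c[0]-385)/4+210-.4,c[1]/4+220-.4)
TL,TR,BL,BR=[ray("top",T(c),.008) for c in((58,80),(303,42),(82,246),(328,210))]
print("plate",TL,TR,BL,BR,[np.linalg.norm(a-b) for a,b in((TL,TR),(BL,BR),(TL,BL),(TR,BR))])
c=(TL+TR+BL+BR)/4
y=(TL+BL-TR-BR);yaw=np.arctan2(-y[0],y[1]);x=TL+TR-BL-BR;print("c",c,"yaw",yaw,np.arctan2(x[1],x[0]))
# side plate corners (BL=610,403 ; TL=414,360)
print("side", ray("side",S((414,360)),.008),ray("side",S((614,403)),.008))
e1,e2=ray("top",T((210,239)),.11),ray("top",T((312,225)),.11)
print("edge top z.11",e1,e2,np.linalg.norm(e1-e2))
print("edge tri",tri(T((210,239)),S((687,160))),tri(T((312,225)),S((716,77))))
yw=(yaw+np.arctan2(x[1],x[0]))/2; Rz=R.from_euler('z',yw).as_matrix()
o=c*[1,1,0]
print("pivot",o+Rz@[0,-.045,.11],"edge",o+Rz@[-.085,-.045,.11],"yaw",yw)
for p in ([-.085,-.01,.11],[-.085,-.08,.11]): print(o+Rz@p)
s=arm.observe(); print(R.from_rotvec(s["ee_rot"]).as_matrix())
E
```

```text
plate [0.60021437 0.26982934 0.008     ] [0.62932671 0.08301823 0.008     ] [0.47319819 0.25086472 0.008     ] [0.50041061 0.06408613 0.008     ] [np.float64(0.18906591142039716), np.float64(0.18875052086741226), np.float64(0.12842416017452854), np.float64(0.1302988312796334)]
c [0.55078747 0.1669496  0.008     ] yaw 0.14963936160736563 0.14700500612877793
side [0.59382865 0.27343835 0.008     ] [0.46783792 0.25444984 0.008     ]
edge top z.11 [0.46964493 0.14818006 0.11      ] [0.47960805 0.07517817 0.11      ] 0.07367862325692194
edge tri [0.46642582 0.14672076 0.11428546] [0.47901106 0.07484549 0.10691041]
pivot [0.55743752 0.12244369 0.11      ] edge [0.47337079 0.10988247 0.11      ] yaw 0.14832218386807178
[0.46819852 0.14449819 0.11      ]
[0.47854305 0.07526676 0.11      ]
[[ 9.50274000e-01  3.11414581e-01 -5.33150406e-04]
 [ 3.11415015e-01 -9.50273191e-01  1.24521903e-03]
 [-1.18859175e-04 -1.34933031e-03 -9.99999083e-01]]
```

Plate sides are 189 × 129–130 mm against 190 × 130 expected, and the edge width is 73.7 against 70, so the two views agree. Now I'll look at the fingers, because the tool always points down and the lift has to come from their shape or from friction.

```bash
python3 - <<'E'
from h import *
w=eyes.get_image("wrist")[:,:,::-1]; cv2.imwrite("pics/wrist0.png",np.clip(w*1.5,0,255).astype(np.uint8))
s=cv2.imread("pics/side0.png")[0:150,420:560]; cv2.imwrite("pics/sg.png",np.clip(cv2.resize(s,None,fx=4,fy=4,interpolation=cv2.INTER_CUBIC)*1.8,0,255).astype(np.uint8))
E
```

```text
(no output)
```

View pics/wrist0.png

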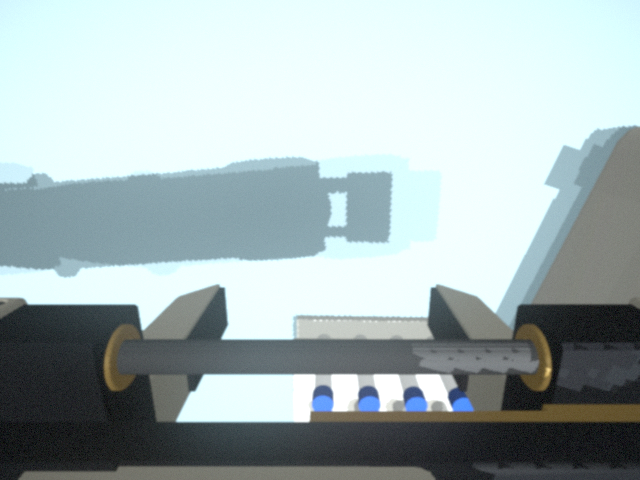

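View pics/sg.png

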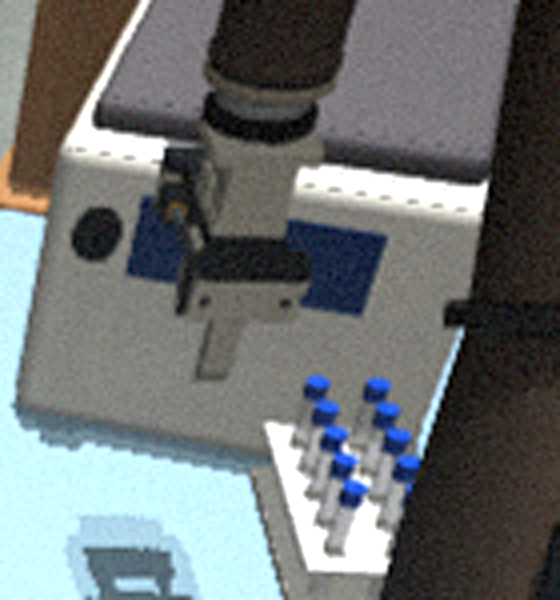

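The fingers are straight and the tool stays vertical. My plan is to shut the fingers, press their front face lightly on the free edge at about 3–8 N, carry the edge up along its arc by friction, then push it past upright. The first move goes to a point ahead of the free edge at a safe height.

>>> apply_moves --targets '[1, 0, 0, 0, 0.107, 1, 0.0624, -0.1168, 0, 0, 1, 0.0624, -0.1168, 0, 0, 1, 0.0624, -0.1168, 0, 0, 1, 0.0624, -0.1168, 0, 0, 1, 0.0624, -0.1168, 0, 0, 1, 0.0624, -0.1168, 0, 0, 1, 0.0624, -0.1168, 0, 0, 1, 0.0624, -0.1168, 0, 0, 1, 0.0624, -0.1168, 0, 0, 1, 0.0624, -0.1168, 0, 0, 1, 0.0624, -0.1168, 0, 0, 1, 0.0624, -0.1168, 0, 0, 1, 0.0624, -0.1168, 0, 0, 1, 0.0624, -0.1168, 0, 0, 1, 0, 0, 0, 0, 1, 0, 0, 0, 0]' --grip_force 10

```text
clock: 2.28
position: [0.443, 0.1041, 0.2263]
ee_rot: [3.132, 0.234, -0.002]
force: [-0.2, -1.2, -1.0]
width: 0.004
```

```bash
cat >> h.py <<'E'
YAW=.1483; O=np.array([.5508,.1669,0]); RZ=R.from_euler('z',YAW).as_matrix()
def st(P): return RZ.T@(np.asarray(P)-O)
def show(name,gain=1.5):
    im=eyes.get_image(name); cv2.imwrite(f"pics/{name}_{int(arm.observe()['clock']*100)}.png",np.clip(im[:,:,::-1]*gain,0,255).astype(np.uint8)); print(f"pics/{name}_{int(arm.observe()['clock']*100)}.png"); return im
def wproj(P,s=None):
    p=eyes.camera_params("wrist"); s=s or arm.observe(); Rt=R.from_rotvec(s["ee_rot"]).as_matrix()
    q=np.linalg.inv(p["hand_eye"])@np.append(Rt.T@(np.asarray(P)-s["position"]),1); q=p["camera_matrix"]@q[:3]; return q[:2]/q[2]
def wray(uv,z,s=None):
    p=eyes.camera_params("wrist"); s=s or arm.observe(); Rt=R.from_rotvec(s["ee_rot"]).as_matrix(); H=p["hand_eye"]
    c=Rt@H[:3,3]+s["position"]; d=Rt@H[:3,:3]@np.linalg.solve(p["camera_matrix"],[uv[0],uv[1],1]); return c+d*(z-c[2])/d[2]
def stat():
    s=arm.observe(); print("t",round(float(s["clock"]),2),"stand mm",(st(s["position"])*1000).round(1),"F stand",(RZ.T@s["force"]).round(2))
E
python3 - <<'E'
from h import *
stat(); s=arm.observe(); show("wrist")
for p in ([-.085,-.01,.1125],[-.085,-.08,.1125],[0,-.01,.1125],[0,-.08,.1125]): print(p,wproj(O+RZ@p,s))
E
```

```text
t 2.27 stand mm [-115.9  -46.2  226.3] F stand [-0.42 -1.11 -0.95]
pics/wrist_232.png
[-0.085, -0.01, 0.1125] [277.05545365 194.59612919]
[-0.085, -0.08, 0.1125] [374.86251198 194.718589  ]
[0, -0.01, 0.1125] [272.1782721   65.11844725]
[0, -0.08, 0.1125] [379.79157158  65.26225118]
```

```bash
ls pics
```

```text
crop.png
sg.png
side0.png
top0.png
wrist0.png
wrist_232.png
```

View pics/wrist_232.png

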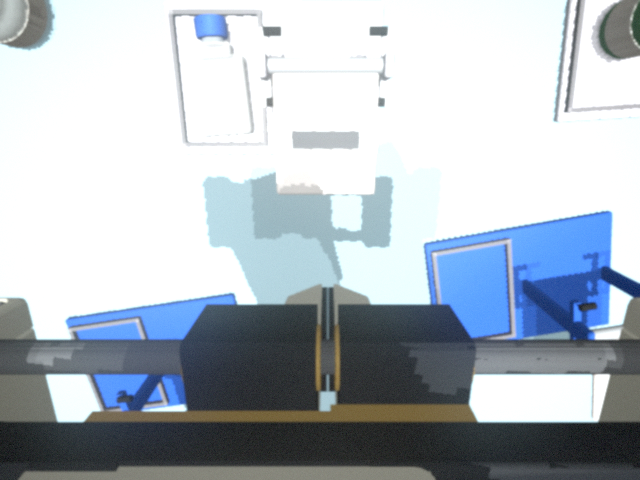

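The marker's free edge shows at row 193, columns 276–375. I predicted row 194.6, columns 277–375, so the pose is good to about 1–2 mm. I'm descending in front of the edge.

>>> apply_moves --targets '[1, 0, -0.003, 0.1177, 0, 1, 0, 0, 0.1177, 0, 1, 0, 0, 0.1177, 0, 1, 0.025, 0, 0, 0, 1, 0.0125, 0, 0, 0, 1, 0, 0, 0, 0]'

```text
clock: 3.08
position: [0.46, 0.1083, 0.0874]
ee_rot: [-3.132, -0.232, -0.006]
force: [-0.0, -0.2, -0.4]
width: 0.005
```

```bash
python3 -c "
from h import *
stat()"
```

```text
t 3.08 stand mm [-98.4 -44.5  87.4] F stand [-0.04 -0.17 -0.44]
```

>>> apply_moves --targets '[1, 0.005, 0, 0, 0, 1, 0, 0, 0, 0, 1, 0.0025, 0, 0, 0, 1, 0, 0, 0, 0]'

```text
clock: 3.58
position: [0.461, 0.1086, 0.0855]
ee_rot: [3.133, 0.233, 0.0]
force: [-0.6, 0.4, -0.1]
width: 0.005
```

```bash
python3 -c "
from h import *
stat()"
```

```text
t 3.58 stand mm [-97.4 -44.4  85.5] F stand [-0.49  0.48 -0.11]
```

>>> apply_moves --targets '[1, 0.005, 0, 0, 0, 1, 0, 0, 0, 0]'

```text
clock: 3.82
position: [0.4619, 0.1086, 0.0852]
ee_rot: [3.132, 0.234, -0.003]
force: [-4.1, -0.4, 3.3]
width: 0.001
```

```bash
python3 -c "
from h import *
stat()"
```

```text
t 3.83 stand mm [-96.5 -44.5  85.2] F stand [-4.08  0.18  3.32]
```

>>> apply_moves --targets '[1, 0.0025, 0, 0, 0, 1, 0, 0, 0, 0]'

```text
clock: 4.08
position: [0.4619, 0.1086, 0.085]
ee_rot: [3.132, 0.234, -0.006]
force: [-8.1, -0.2, 6.5]
width: 0.009
```

```bash
python3 -c "
from h import *
stat()"
```

```text
t 4.08 stand mm [-96.6 -44.5  85. ] F stand [-8.04  1.04  6.51]
```

Contact is at stand x −96.5 mm with about 4 N/mm stiffness. The friction is good: 6.5 N vertical on 8 N normal. Now I'll lift slowly along the arc.

>>> apply_moves --targets '[1, 0, 0, -0.005, 0, 1, 0, 0, -0.005, 0, 1, 0, 0, -0.01, 0, 1, 0, 0, 0, 0]'

```text
clock: 4.58
position: [0.4622, 0.1086, 0.093]
ee_rot: [3.132, 0.234, -0.005]
force: [-6.0, 0.6, 0.7]
width: 0.008
```

```bash
python3 -c "
from h import *
stat()"
```

```text
t 4.58 stand mm [-96.3 -44.5  93. ] F stand [-5.8   1.47  0.66]
```

```bash
python3 - <<'E'
from h import *
im=show("side")[:,:,::-1][215:325,205:305]
cv2.imwrite("pics/c1.png",np.clip(cv2.resize(im,None,fx=5,fy=5,interpolation=cv2.INTER_CUBIC)*1.5,0,255).astype(np.uint8)); stat()
E
```

```text
pics/side_462.png
t 4.62 stand mm [-96.3 -44.5  92.9] F stand [-6.13 -0.14  0.76]
```

View pics/c1.png

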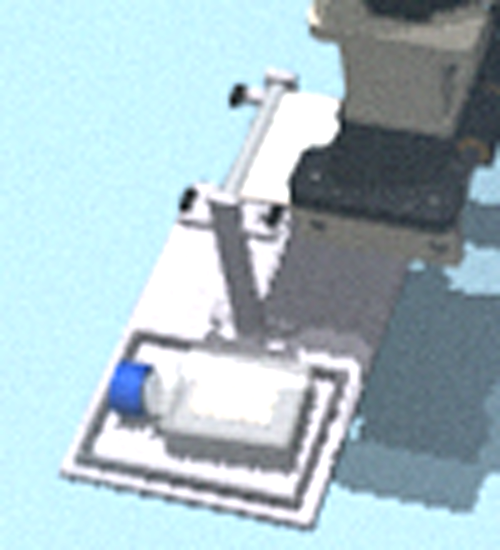

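>>> apply_moves --targets '[1, 0.001, 0, -0.01, 0, 1, 0.0015, 0, -0.01, 0, 1, 0, 0, 0, 0]'

```text
clock: 5.0
position: [0.4631, 0.1088, 0.101]
ee_rot: [3.132, 0.234, -0.005]
force: [-6.1, -0.5, 1.1]
width: 0.003
```

```bash
python3 - <<'E'
from h import *
stat();s=arm.observe()
im=show("wrist",1)[:,:,::-1]; cv2.imwrite("pics/c2.png",im)
for th in (0,.09,.19):
    c,sn=np.cos(th),np.sin(th)
    print(th,[wproj(O+RZ@[-r*c+.0025*sn,y,.11+r*sn+.0025*c],s).round(0) for r,y in((.085,-.01),(.085,-.08))])
E
```

```text
t 5.0 stand mm [-95.3 -44.5 101. ] F stand [-6.11  0.44  1.09]
pics/wrist_505.png
0 [array([245., 297.]), array([412., 298.])]
0.09 [array([241., 304.]), array([416., 305.])]
0.19 [array([236., 311.]), array([422., 311.])]
```

View pics/c2.png

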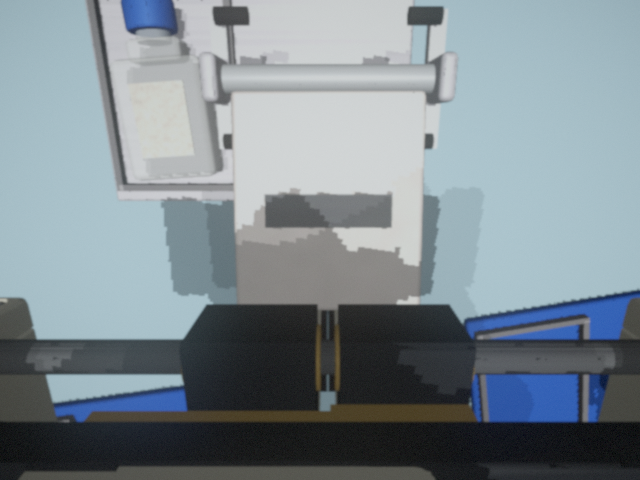

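At row 300 the plate sides are at columns 236 and 420. That matches the 0.19 rad prediction (236/422), so the marker is rising with the finger. Continuing.

>>> apply_moves --targets '[1, 0.0022, 0, -0.01, 0, 1, 0.0027, 0, -0.01, 0, 1, 0.0031, 0, -0.01, 0, 1, 0, 0, 0, 0]'

```text
clock: 5.55
position: [0.4661, 0.1092, 0.113]
ee_rot: [3.132, 0.234, -0.006]
force: [-7.4, -1.7, 2.0]
width: 0.003
```

```bash
python3 - <<'E'
from h import *
stat();s=arm.observe()
im=show("wrist",1)[:,:,::-1]; cv2.imwrite("pics/c3.png",im)
for th in (.19,.25,.34,.4):
    c,sn=np.cos(th),np.sin(th)
    print(th,[wproj(O+RZ@[-r*c+.0025*sn,y,.11+r*sn+.0025*c],s).round(0) for r,y in((.085,-.01),(.085,-.08))])
E
```

```text
t 5.55 stand mm [-92.3 -44.6 113. ] F stand [-7.57 -0.56  2.04]
pics/wrist_560.png
0.19 [array([244., 304.]), array([414., 304.])]
0.25 [array([241., 307.]), array([417., 307.])]
0.34 [array([236., 310.]), array([422., 310.])]
0.4 [array([233., 311.]), array([425., 311.])]
```

View pics/c3.png

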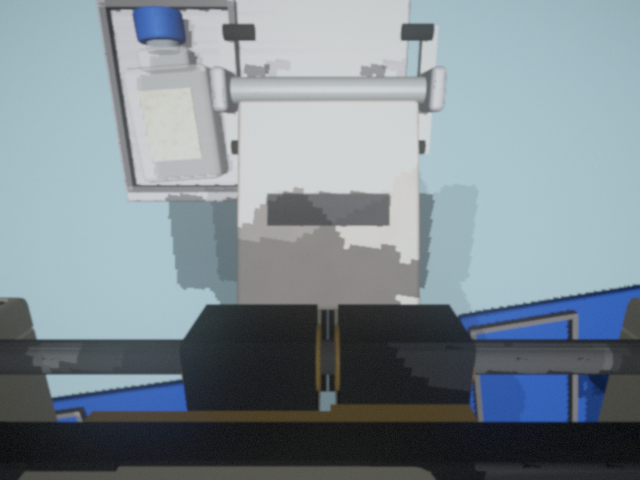

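>>> apply_moves --targets '[1, 0.0042, 0, -0.0125, 0, 1, 0.0055, 0, -0.0125, 0, 1, 0.0065, 0, -0.0125, 0, 1, 0.0078, 0, -0.0125, 0, 1, 0, 0, 0, 0]'

```text
clock: 6.22
position: [0.4757, 0.1107, 0.1333]
ee_rot: [3.132, 0.234, -0.006]
force: [-9.2, -1.4, 6.1]
width: 0.004
```

```bash
python3 - <<'E'
from h import *
stat();s=arm.observe()
im=show("wrist",1)[:,:,::-1]; cv2.imwrite("pics/c4.png",im)
for th in (.4,.5,.6,.7):
    c,sn=np.cos(th),np.sin(th)
    print(th,[wproj(O+RZ@[-r*c+.0025*sn,y,.11+r*sn+.0025*c],s).round(0) for r,y in((.085,-.01),(.085,-.08))])
E
```

```text
t 6.22 stand mm [-82.6 -44.5 133.3] F stand [-9.33 -0.01  6.06]
pics/wrist_627.png
0.4 [array([246., 309.]), array([412., 309.])]
0.5 [array([241., 309.]), array([416., 309.])]
0.6 [array([237., 306.]), array([421., 307.])]
0.7 [array([231., 302.]), array([427., 302.])]
```

View pics/c4.png

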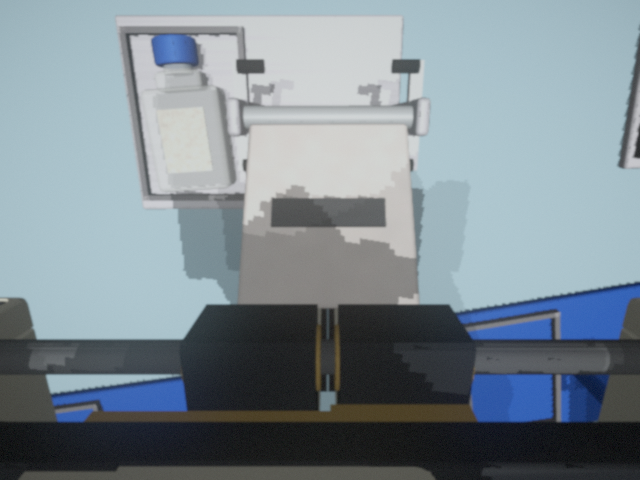

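>>> apply_moves --targets '[1, 0.0052, 0, -0.0095, 0, 1, 0.0052, 0, -0.0095, 0, 1, 0.0072, 0, -0.008, 0, 1, 0.0072, 0, -0.008, 0, 1, 0, 0, 0, 0]'

```text
clock: 6.9
position: [0.4882, 0.1127, 0.1478]
ee_rot: [-3.133, -0.233, -0.002]
force: [-1.2, -0.6, 0.2]
width: 0.005
```

```bash
python3 - <<'E'
from h import *
stat()
E
```

```text
t 6.9 stand mm [-70.  -44.4 147.8] F stand [-1.28 -0.4   0.18]
```

>>> apply_moves --targets '[1, 0.011, 0, -0.009, 0, 1, 0.011, 0, -0.009, 0, 1, 0.011, 0, -0.009, 0, 1, 0.0125, 0, -0.0065, 0, 1, 0.0125, 0, -0.0065, 0, 1, 0.0125, 0, -0.0065, 0, 1, 0.0135, 0, -0.004, 0, 1, 0.0135, 0, -0.004, 0, 1, 0.0135, 0, -0.004, 0, 1, 0, 0, 0, 0]'

```text
clock: 8.15
position: [0.5319, 0.1192, 0.1709]
ee_rot: [-3.133, -0.233, -0.001]
force: [-0.4, 0.2, 0.0]
width: 0.004
```

```bash
python3 - <<'E'
from h import *
stat()
im=show("side")[:,:,::-1][180:325,185:315]
cv2.imwrite("pics/c5.png",np.clip(cv2.resize(im,None,fx=4,fy=4,interpolation=cv2.INTER_CUBIC)*1.5,0,255).astype(np.uint8))
E
```

```text
t 8.15 stand mm [-25.7 -44.4 170.9] F stand [-0.33  0.2   0.01]
pics/side_819.png
```

View pics/c5.png

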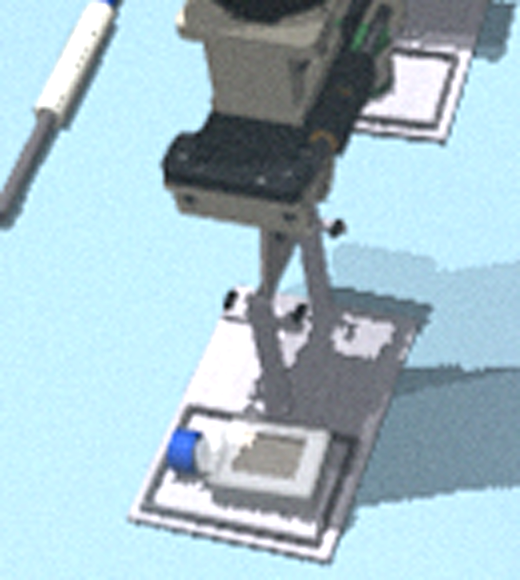

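The marker is about 1.4 rad, almost upright, with light contact. I'm pushing it over.

>>> apply_moves --targets '[1, 0.0125, 0, 0, 0, 1, 0.0125, 0, 0, 0, 1, 0.0125, 0, 0, 0, 1, 0.0125, 0, 0.002, 0, 1, 0.0125, 0, 0.002, 0, 1, 0.0125, 0, 0.002, 0, 1, 0.0125, 0, 0.002, 0, 1, 0.0125, 0, 0.002, 0, 1, 0, 0, 0, 0]'

```text
clock: 9.32
position: [0.5713, 0.1251, 0.1667]
ee_rot: [-3.133, -0.233, -0.0]
force: [-0.5, 0.0, -0.3]
width: 0.003
```

```bash
python3 -c "
from h import *
stat()"
```

```text
t 9.32 stand mm [ 14.1 -44.4 166.7] F stand [-0.45  0.11 -0.3 ]
```

>>> apply_moves --targets '[1, 0.0125, 0, 0, 0, 1, 0.0125, 0, 0, 0, 1, 0.0125, 0, 0, 0, 1, 0.0125, 0, 0, 0, 1, 0.0125, 0, 0, 0, 1, 0.0125, 0, 0, 0, 1, 0, 0, 0, 0, 1, -0.05, 0, -0.05, 0, 1, -0.1, 0, -0.1, 0, 1, -0.12, 0, -0.1, 0, 1, -0.12, 0, -0.05, 0, 1, -0.12, 0, 0, 0, 1, -0.12, 0, 0, 0, 1, 0, 0, 0, 0, 1, 0, 0, 0, 0, 1, 0, 0, 0, 0, 1, 0, 0, 0, 0, 1, 0, 0, 0, 0, 1, 0, 0, 0, 0]'

```text
clock: 11.7
position: [0.3515, 0.0922, 0.2867]
ee_rot: [-3.133, -0.233, 0.001]
force: [0.4, 0.5, -0.1]
width: 0.005
```

```bash
python3 - <<'E'
from h import *
stat()
im=show("side")[:,:,::-1][180:325,185:315]
a=cv2.resize(im,None,fx=3,fy=3,interpolation=cv2.INTER_CUBIC)
t=show("top")[:,:,::-1][140:245,215:315]; t=cv2.resize(t,None,fx=3.5,fy=3.5,interpolation=cv2.INTER_CUBIC)
o=np.zeros((435,750,3),np.uint8); o[:a.shape[0],:a.shape[1]]=a; o[:t.shape[0],395:395+t.shape[1]]=t
cv2.imwrite("pics/c6.png",np.clip(o*1.5,0,255).astype(np.uint8))
E
```

```text
t 11.7 stand mm [-208.2  -44.4  286.7] F stand [ 0.48  0.48 -0.13]
pics/side_1175.png
pics/top_1180.png
```

View pics/c6.png

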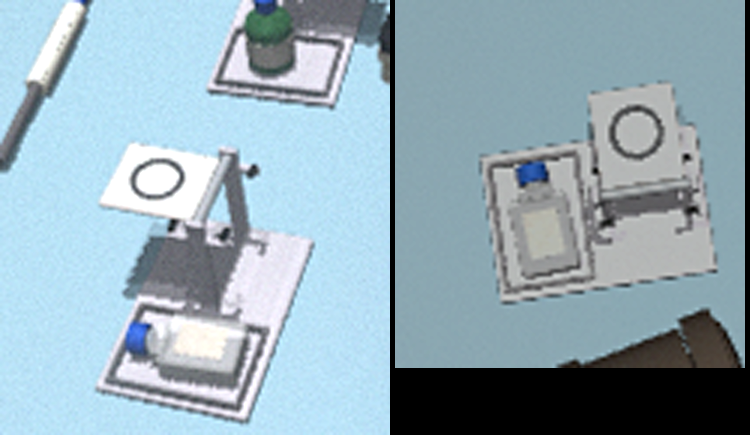

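The marker now lies on the far side with its ring up (top crop 637,132; side crop 157,180). I'll let it settle, then check that it is level and that nothing else moved.

>>> apply_moves --targets '[1, 0, 0, 0, 0, 1, 0, 0, 0, 0, 1, 0, 0, 0, 0, 1, 0, 0, 0, 0, 1, 0, 0, 0, 0, 1, 0, 0, 0, 0, 1, 0, 0, 0, 0, 1, 0, 0, 0, 0, 1, 0, 0, 0, 0, 1, 0, 0, 0, 0, 1, 0, 0, 0, 0, 1, 0, 0, 0, 0]'

```text
clock: 13.3
position: [0.3514, 0.0921, 0.2869]
ee_rot: [3.133, 0.233, 0.0]
force: [0.5, 0.7, -0.8]
width: 0.001
```

```bash
python3 - <<'E'
from h import *
stat(); t=show("top",1); s=show("side",1)
t0=cv2.imread("pics/top0.png"); s0=cv2.imread("pics/side0.png"); t1=cv2.imread("pics/top_1180.png"); 
# marker stationary between 11.8 and now
d=cv2.absdiff(t[150:240,230:320,::-1].astype(np.uint8),(t1[150:240,230:320]/1.5).astype(np.uint8)); print("motion diff p99",np.percentile(d,99))
# predicted corners at pi vs image
for th in(3.14,3.0):
    c,sn=np.cos(th),np.sin(th); P=[O+RZ@[-.085*c,y,.11+.085*sn] for y in(-.01,-.08)]
    print(th,"top",[proj("top",p).round(1) for p in P],"side",[proj("side",p).round(1) for p in P])
# shifts of the others
from_=lambda a,b,r:cv2.phaseCorrelate(np.float32(cv2.cvtColor(np.ascontiguousarray(a[r]),cv2.COLOR_BGR2GRAY)),np.float32(cv2.cvtColor(np.ascontiguousarray(b[r]),cv2.COLOR_BGR2GRAY)))
tb=t[:,:,::-1]; sb=s[:,:,::-1]
for n,r in dict(flask=np.s_[184:222,243:268],bottleStand=np.s_[145:202,350:425],tipbox=np.s_[170:218,440:500],jar=np.s_[178:205,182:210]).items(): print("top",n,from_(t0,tb,r))
o=np.hstack([cv2.resize(tb[140:245,180:430],None,fx=3.1,fy=3.1)]); cv2.imwrite("pics/f1.png",np.clip(o*1.5,0,255).astype(np.uint8))
o=cv2.resize(sb[100:330,160:360],None,fx=2.6,fy=2.6,interpolation=cv2.INTER_CUBIC); cv2.imwrite("pics/f2.png",np.clip(o*1.5,0,255).astype(np.uint8))
E
```

```text
t 13.3 stand mm [-208.3  -44.5  286.9] F stand [ 0.61  0.64 -0.76]
pics/top_1335.png
pics/side_1340.png
motion diff p99 3.0
3.14 top [array([269.8, 166.7]), array([293.8, 163.1])] side [array([216.3, 247. ]), array([227.2, 226.4])]
3.0 top [array([269.5, 166.2]), array([293.8, 162.6])] side [array([215.8, 243.8]), array([226.8, 223.2])]
top flask ((0.4805210469982839, -0.05044625486053533), 0.9983436852693558)
top bottleStand ((0.5012799741924567, 0.0006421804893399496), 1.0009442584779527)
top tipbox ((-0.025292230740721067, -0.07935685463601416), 0.9988454921378029)
top jar ((-0.09538714619039901, 0.46375139430983126), 0.9766415819709684)
```

View pics/f1.png

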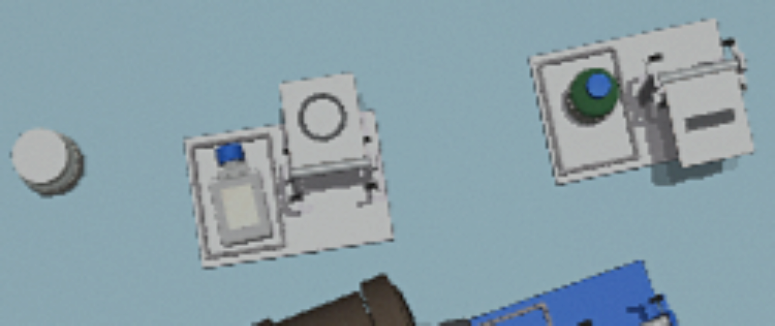

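View pics/f2.png

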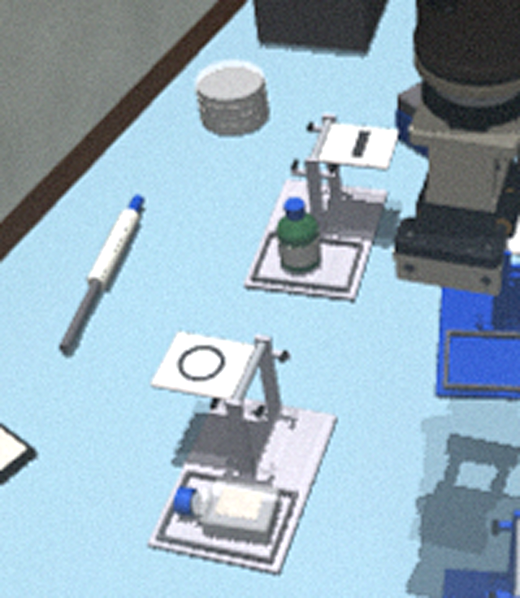

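In the side view the free-edge corners are at about (218.5,248.5) and (229,228). Lying flat predicts (216,247) and (227,226), while 3.0 rad would put them about 3 px higher. The marker is flat and at rest, and the other objects shifted by 0.5 px or less. Handing in.

```bash
python3 -c "
from cell import arm
print(arm.sign_off())"
```

```text
the job is handed in; nothing more can be done
None
```

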